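# Open the carton and square the chocolate block into the portioning fence

### The job

Swing both flaps of the carton on the tilted stand wide open, so that they lean well outward past upright and stay there, and only then lift the chocolate block out. Lay it flat on the white portioning board, scored side up, without dropping it, and push it square and flush into the fence corner, a long side against the long fence and an end against the end fence, then let go. Leave the jar, bowl and spatula where they are.

Things in the scene. Friction and masses are not known exactly. Their poses are not given: they have to be found in the camera images.
- carton: Open-topped cardboard carton fixed on a steel stand that tips its mouth 22 deg towards the robot. Outside 158 (x) by 200 (y) by 68 (z) mm, walls and floor 4 mm. Origin: centre of its underside, 98 mm above the table; z points squarely out of the mouth (rim at z = 68), x up the slope away from the robot, y to the left. Place and yaw vary.
- flap_left (a joint): Angle (rad) of the left (+y) flap, hinged along the carton's left rim: 0 lies over the mouth, 1.57 stands square to the mouth, 2.5 is its stop, folded outward. Starts part open and stays where it is left. Flap 150 (along carton x) by 60 (hinge to free edge) by 4 mm.
- flap_right (a joint): The same for the right (-y) flap, which mirrors the left one; it also grows from 0 (over the mouth) to 2.5 (folded outward).
- flap_left_hinge (a point): Middle of the left flap's hinge line, on the carton's left rim (carton x = 0, y = 100, z = 68 mm).
- flap_right_hinge (a point): Middle of the right flap's hinge line (carton x = 0, y = -100, z = 68 mm).
- flap_left_edge (a point): Middle of the left flap's free edge, 60 mm from its hinge.
- flap_right_edge (a point): Middle of the right flap's free edge, 60 mm from its hinge.
- block: Dark brown block of chocolate, 100 (x) by 55 (y) by 40 (z) mm, about 0.3 kg, its top scored into 4 by 2 pieces. Origin at the centre of its underside, z up through the scored top. It starts loose on the carton's floor, long axis up the slope.
- board: White portioning board, 250 (x) by 210 (y) by 15 mm, fixed; origin on its underside, at the middle of its far (+x) edge, 5 mm outside it. On it an L of aluminium bars, 10 mm thick, 35 mm high: the long fence (210 mm) on its left (+y) side, along x, and the end fence (170 mm) at its far (+x) end, along y. Place and yaw vary; board and carton may change sides.
- corner (a point): Inner corner of the fence, where the faces of the two bars meet, at the height of the board's top face (15 mm above the table); axes as the board's: the fence faces run from here along -x (long fence) and -y (end fence). The block is home with its centre at x = -50, y = -27.5 mm from here.
- jar: Bystander: closed amber glass jar with steel cap, 64 mm across, 100 mm high; origin at the centre of its underside.
- bowl: Bystander: small steel bowl, 100 mm across, 50 mm high; origin at the centre of its underside.
- spatula: Bystander: spatula, 240 mm long, lying on the table; origin at the middle of its underside.
Not all that is in view belongs to the job. What is shaped like the block but orange is not meant.

How it is judged:
By the outcome, as a careful person would: the job done as asked, in the order asked, and still so for the second after the job is handed in, with the robot touching nothing.
It also fails if it takes over 67 s, if anything falls off the work surface, if the arm or the gripper's body presses on something with over 40 N, if the wrist force passes 120 N, or if a joint passes its speed limit or range.

### The arm

A 6-joint arm with a two-finger parallel gripper is mounted at the origin on the work surface. World frame = base frame: x ahead of the robot, y to its left, z up, the work surface at z = 0. Lengths are in mm, angles in rad, forces in N, time in s.
With the tool pointing down it reaches from about 250 to 800 mm from the base axis. Payload 8.5 kg.
Tool frame: the origin (TCP) lies at the very end of the fingers, on their centre line; the grasp point (between the pads) lies 19 mm behind it (bot.tcp_to_grasp is the distance from the TCP to the grasp point, in mm); z points along the fingers, y is the line along which they close (so a half turn about z gives the same grasp; the last joint's range is limited). The gripper opens to 85 mm and grips with 20 to 120 N. Pads are 22 mm wide; open, the fingers measure 114 mm over their backs; the gripper's body (76 mm by 85 mm) begins 54 mm behind the grasp point. The pads swing forward as they close: fully open they stand 13 mm farther back than shut.
Start: joints at [-1.26, 0.238, -0.013, 1.319, 0, 1.571], TCP at [160.54, -499.805, 231.276] pointing down, gripper open.
Joint ranges: [-2.66, 2.66], [-1.03, 1.9], [-1.14, 1.46], [-1.82, 2.27], [-1.45, 1.34], [-3.14, 3.14]. Speed limits (rad/s): [2.22, 2.22, 2.79, 3.14, 3.14, 3.14].

### API

Orientations are given as a unit quaternion [x, y, z, w].
In Python, from cell import bot gives the robot as it stands.
- The arm moves only by the tool step_arm, never from a script. Its argument "plan" is a list of rows, each a list of 2 entries, a list of its own where there are three numbers: the shift along the tool's x, y, z in m, then the turn about the tool's z in degrees. A call has 1 to 20 rows; each row shifts and turns the commanded pose from where the row before left it, along the tool's axes as they then stand; what a row does not reach is not made up. A row lasts 1/8 s, in which the tool goes at most 62.5 mm and 10.7 degrees, less where a joint would pass 70% of its speed; a pose out of reach is approached as far as the arm can. A call is refused whole if a number of a shift passes 0.0625 or a number of a turn 10.7, either way. A call with a gripper value outside its range is refused whole. "jaw" is the gripper's target within -1 to 1 (fully open at 1, half-way at 0, shut at -1), set as the call begins (left out, the last holds). The fingers move at their own pace and stop on an object; "newtons" is the grip in N (left out, the last holds). Time passes only in rows, so rows that do not move let the fingers close. It gives the time, the measured TCP pose, the force, the opening and the grip force at its end, in the units of the state.
- bot.read_state(): the state, without advancing time (a new reading comes with each control period).
- bot.camera(name): name is "scene" or "top" or "wrist"; returns a dict with "pixels" (420x560x3 uint8, blue, green, red), "depth" (420x560 float32, mm along the optical axis (not along the pixel's ray), 0 where there is no reading), "camera_matrix" (3x3 intrinsics, pixels), "xyz" and "rotation" of the camera in the world. Camera axes: x right, y down, z forward; pixel columns grow to the right and rows downward; lengths in mm; the calibration is good to about 2 mm. The wrist camera is an equidistant fisheye: a pixel r from the principal point sees the ray r / f radians off the axis. A picture is of the moment at which its call begins.
- bot.job_done(): hands the job in; it is judged then, once.
The state is a dict: "time_s": time; "joint_positions": joint angles; "joint_vel": joint speeds; "joint_torque": joint torques, N m; "ee_pos": TCP position; "tool_rot": TCP orientation; "wrist_force": force on the tool from outside, world axes, zero at the start; "moment": the same for the moment, N m; "finger_gap": finger opening in mm; "grasp_force": force on a finger pad.
Only numpy, scipy, OpenCV 4.12 (cv2) and the standard library are available. Lean on these libraries where they do the work, as an engineer would, in place of code of your own. Each camera call takes 0.05 s, during which the arm holds its last target. There are 200 camera calls.

## Working session

There is one attempt and no reset: what is moved stays moved. The work goes in short steps, Python scripts to look and compute and a tool call to move; the robot and the scene stay as the last step left them, time stands still between calls to the robot, and variables do not carry over. Pictures are saved under pics/ and viewed, at most 10 in all, crops included, and the job is handed in when it is done.

Besides the shell and the picture viewer there is one more tool, called as name(argument=value, ...), one argument or row to a line, values as JSON. step_arm: Moves the arm, as the interface text tells. Its arguments: {"type":"object","properties":{"plan":{"type":"array","items":{"type":"array"}},"jaw":{"type":"number"},"newtons":{"type":"number"}},"required":["plan"]}

```bash
ls; mkdir -p pics; python3 - <<'E'
from cell import bot
import cv2,numpy as np
for n in ("scene","top"):
    c=bot.camera(n); cv2.imwrite(f"pics/{n}0.png",c["pixels"]); np.savez(f"{n}0.npz",**c)
    print(n,c["xyz"],np.round(c["rotation"],3).tolist(),np.round(c["camera_matrix"],1).tolist())
s=bot.read_state();print(s)
E
```

```text
pics
scene [1259.56892885  774.82260808 1057.51058865] [0.321, 0.86, -0.374, -0.129] [[441.3, 0.0, 275.2], [0.0, 441.3, 214.2], [0.0, 0.0, 1.0]]
top [ 515.57914148   10.81839221 1295.84900502] [0.713, -0.699, 0.044, -0.035] [[427.4, 0.0, 281.7], [0.0, 427.4, 210.2], [0.0, 0.0, 1.0]]
{'time_s': 0.1, 'joint_positions': array([-1.25998207e+00,  2.38709725e-01, -1.41608583e-02,  1.31921252e+00,
       -5.31781702e-06,  1.57080201e+00]), 'joint_vel': array([-0.00075652, -0.00325415,  0.00224346, -0.00060169,  0.00065081,
        0.00247788]), 'joint_torque': array([ 2.87171555e-03, -5.39723611e+01,  3.46997845e+01,  1.34681197e-02,
        8.21269418e-05, -3.09053655e-05]), 'ee_pos': array([ 160.44647278, -499.48762756,  230.75126341]), 'tool_rot': array([ 9.87948832e-01,  1.54779495e-01, -1.02213570e-04, -6.35221176e-04]), 'wrist_force': array([-0.33160001, -0.30259167,  0.15508125]), 'moment': array([ 0.00258882, -0.0079916 ,  0.06119349]), 'grasp_force': 0.0, 'finger_gap': 85.19475008801521}
```

View pics/scene0.png

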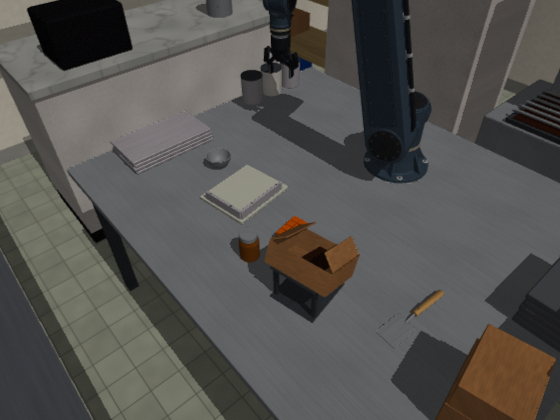

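View pics/top0.png

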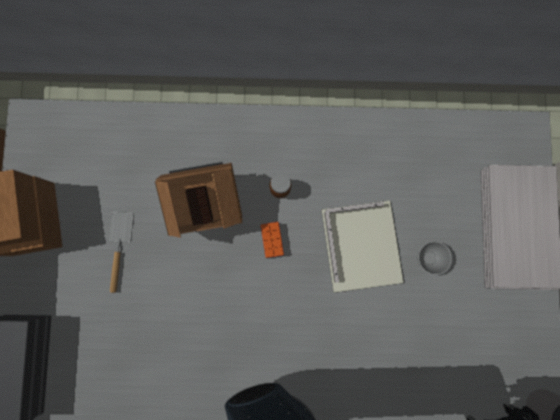

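Top view: carton with flaps part open at (200,200), dark block inside at (200,205); the orange decoy lies at (272,240) on the table; board at (362,247) with the long fence on its left and the end fence on its far (top) side; jar (280,187), bowl (436,258), spatula (118,245). The brown block in the carton is the one meant (dark brown, in the carton, scored). Confirming in an enlarged crop.

```bash
cat > h.py <<'E'
import numpy as np,cv2
from scipy.spatial.transform import Rotation as R
def cloud(c):
    K=c["camera_matrix"];d=c["depth"];v,u=np.mgrid[:d.shape[0],:d.shape[1]]
    p=np.stack([(u-K[0,2])/K[0,0]*d,(v-K[1,2])/K[1,1]*d,d],-1)
    rot=c["rotation"]; rot=R.from_quat(rot).as_matrix() if rot.ndim==1 else rot
    return p@rot.T+c["xyz"]
def crop(im,x0,x1,y0,y1,k,f):
    cv2.imwrite(f,cv2.resize(im[y0:y1,x0:x1],None,fx=k,fy=k,interpolation=cv2.INTER_CUBIC))
E
python3 - <<'E'
from h import *
c=np.load("top0.npz");im=np.clip(c["pixels"]*1.8,0,255).astype('u1')
a=cv2.resize(im[155:245,150:250],None,fx=4,fy=4,interpolation=2)
b=cv2.resize(im[195:300,315:410],None,fx=4,fy=4,interpolation=2)
o=np.zeros((420,790,3),'u1');o[:360,:400]=a;o[:420,405:785]=b;cv2.imwrite("pics/c1.png",o)
P=cloud(c);np.set_printoptions(precision=0,suppress=True)
for v in range(160,244,4):print(v,[tuple(P[v,u].astype(int)) for u in range(154,246,10)])
E
```

```text
160 [(np.int64(807), np.int64(389), np.int64(0)), (np.int64(808), np.int64(359), np.int64(-1)), (np.int64(808), np.int64(328), np.int64(2)), (np.int64(810), np.int64(298), np.int64(0)), (np.int64(810), np.int64(267), np.int64(0)), (np.int64(811), np.int64(236), np.int64(1)), (np.int64(811), np.int64(205), np.int64(4)), (np.int64(812), np.int64(174), np.int64(2)), (np.int64(814), np.int64(144), np.int64(-3)), (np.int64(814), np.int64(113), np.int64(-1))]
164 [(np.int64(794), np.int64(388), np.int64(4)), (np.int64(795), np.int64(358), np.int64(0)), (np.int64(797), np.int64(328), np.int64(-1)), (np.int64(797), np.int64(297), np.int64(-1)), (np.int64(797), np.int64(266), np.int64(3)), (np.int64(798), np.int64(235), np.int64(4)), (np.int64(770), np.int64(185), np.int64(131)), (np.int64(770), np.int64(157), np.int64(134)), (np.int64(801), np.int64(144), np.int64(-1)), (np.int64(803), np.int64(113), np.int64(-5))]
168 [(np.int64(783), np.int64(389), np.int64(-1)), (np.int64(782), np.int64(356), np.int64(4)), (np.int64(784), np.int64(327), np.int64(0)), (np.int64(784), np.int64(296), np.int6
[... 8008 characters left out ...]
257), np.int64(1)), (np.int64(577), np.int64(226), np.int64(4)), (np.int64(578), np.int64(196), np.int64(1)), (np.int64(578), np.int64(167), np.int64(0)), (np.int64(579), np.int64(136), np.int64(3)), (np.int64(579), np.int64(106), np.int64(3))]
240 [(np.int64(562), np.int64(377), np.int64(0)), (np.int64(563), np.int64(347), np.int64(-1)), (np.int64(563), np.int64(316), np.int64(1)), (np.int64(563), np.int64(285), np.int64(6)), (np.int64(564), np.int64(256), np.int64(1)), (np.int64(565), np.int64(226), np.int64(0)), (np.int64(566), np.int64(196), np.int64(0)), (np.int64(566), np.int64(166), np.int64(3)), (np.int64(567), np.int64(136), np.int64(3)), (np.int64(567), np.int64(106), np.int64(2))]
```

View pics/c1.png

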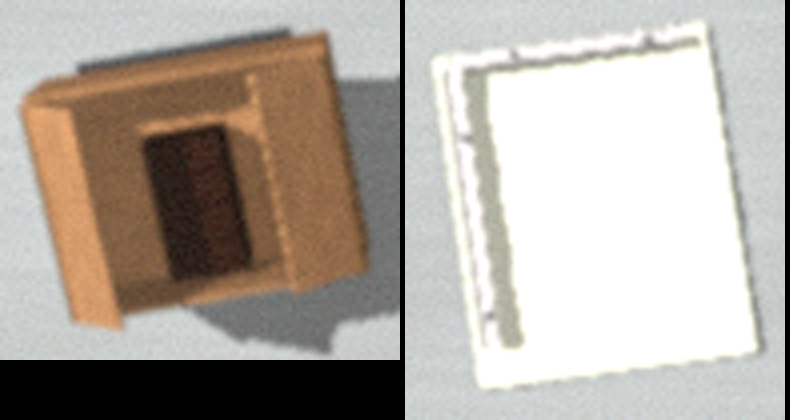

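The crop confirms the block: dark brown with scoring, in the carton at top pixel ~(200,205). Now fit the models to the depth clouds.

```bash
cat >> h.py <<'E'
from scipy.optimize import least_squares
def sdf(p,c,s):
    q=np.abs(p-c)-np.array(s)/2
    return np.linalg.norm(np.maximum(q,0),axis=1)+np.minimum(q.max(1),0)
def Rz(a):return R.from_euler('z',a).as_matrix()
TILT=R.from_euler('y',-22,degrees=True).as_matrix()
def carton_T(x,y,yaw):return Rz(yaw)@TILT,np.array([x,y,98.])
def carton_res(q,P):
    x,y,yaw,fl,fr,bx,by,byaw=q
    M,t=carton_T(x,y,yaw);p=(P-t)@M
    d=[sdf(p,[0,0,2],[158,200,4])]+[sdf(p,[s*77,0,34],[4,200,68]) for s in(1,-1)]+[sdf(p,[0,s*98,34],[158,4,68]) for s in(1,-1)]
    for s,a in((1,fl),(-1,fr)):
        l=p-[0,s*100,68];l=l*[1,s,1]
        e=np.array([0,-np.cos(a),np.sin(a)]);n=np.array([0,np.sin(a),np.cos(a)])
        d.append(sdf(np.stack([l[:,0],l@e,l@n],1),[0,30,0],[150,60,4]))
    d.append(sdf((p-[bx,by,4])@Rz(byaw),[0,0,20],[100,55,40]))
    return np.abs(np.array(d)).min(0)
def board_res(q,P):
    x,y,yaw=q;p=(P-[x,y,0])@Rz(yaw)   # origin = corner
    # unknown board offset from corner: fit y width offset through fences
    return p
E
python3 - <<'E'
from h import *
np.set_printoptions(precision=3,suppress=True)
Ps=[]
for n in("top","scene"):
    c=np.load(n+"0.npz");P=cloud(c).reshape(-1,3);Ps.append(P[c["depth"].ravel()>0])
q=np.array([665,215,.19,.8,.7,-15,0,0.])
def sel(P):return P[(np.hypot(P[:,0]-665,P[:,1]-215)<165)&(P[:,2]>75)&(P[:,2]<280)]
for nm,Q in(("top",sel(Ps[0])),("scene",sel(Ps[1])),("both",np.vstack([sel(P) for P in Ps]))):
    r=least_squares(carton_res,q,args=(Q,),loss='soft_l1',f_scale=3,x_scale=[5,5,.05,.1,.1,5,5,.05])
    e=carton_res(r.x,Q);print(nm,len(Q),r.x,np.median(e),np.percentile(e,90))
    if nm=="top":q=r.x
P=Ps[0]
def b(Q,xr,yr,zr):return Q[(Q[:,0]>xr[0])&(Q[:,0]<xr[1])&(Q[:,1]>yr[0])&(Q[:,1]<yr[1])&(Q[:,2]>zr[0])&(Q[:,2]<zr[1])]
for nm,P in zip(("top","scene"),Ps):
    F=b(P,(380,720),(-330,-70),(40,65));print(nm,"fence",len(F),F.min(0),F.max(0),np.median(F[:,2]))
    T=b(P,(380,720),(-330,-70),(9,21));h=cv2.minAreaRect(T[:,:2].astype('f4'));print("board",h)
    # fence model: long bar along x at y in[0,10], end bar along y at x in[0,10]
    def fr(q):
        p=(F-[q[0],q[1],15])@Rz(q[2])
        return np.minimum(np.abs(sdf(p,[-100,5,17.5],[210,10,35])),np.abs(sdf(p,[5,-80,17.5],[10,170,35])))
    best=least_squares(fr,[600,-125,.12],loss='soft_l1',f_scale=2,x_scale=[5,5,.05]);print(best.x,np.median(fr(best.x)))
for nm,x,y,r in(("jar",690,20,45),("bowl",480,-400,60)):
    for P in Ps:
        m=P[(np.hypot(P[:,0]-x,P[:,1]-y)<90)&(P[:,2]>25)];print(nm,len(m),np.median(m,0) if len(m) else 0,m[:,2].max() if len(m) else 0)
P=Ps[0];m=b(P,(470,660),(-30,110),(20,60));print("orange",np.median(m,0),m.min(0),m.max(0))
E
```

```text
top 4915 [685.551 221.76    0.204   0.913   0.693 -19.618   9.673  -0.001] 1.0712038842386944 3.1564133943297876
scene 4439 [688.682 221.508   0.196   0.929   0.64  -24.029   9.295  -0.014] 0.9162970086035636 2.1715529767574693
both 9354 [686.598 221.393   0.204   0.924   0.682 -20.967   9.736  -0.009] 1.055718324051548 2.9116011057215805
top fence 492 [ 450.341 -303.86    40.109] [ 686.385 -132.604   59.108] 50.090181505260716
board ((555.656982421875, -246.03933715820312), (253.4429473876953, 206.62435913085938), 8.482884407043457)
[ 652.126 -142.748    0.151] 1.1406664454734976
scene fence 329 [ 452.315 -302.649   40.128] [ 689.502 -131.634   54.032] 47.19651416891065
board ((558.4686279296875, -242.44427490234375), (254.42660522460938, 207.13699340820312), 8.071635246276855)
[ 653.254 -142.68     0.154] 1.236804452411345
jar 519 [715.618   7.065  97.726] 105.79435979364257
jar 567 [738.096  16.635  73.85 ] 103.88095633688249
bowl 173 [ 492.434 -445.878   44.303] 56.187391385786896
bowl 147 [ 500.515 -432.195   37.611] 51.34913011177355
orange [568.565  22.81   39.523] [518.022 -11.847  25.173] [621.718  57.976  47.21 ]
```

step_arm(
  plan=[
    [[0, 0, -0.04], 3.1],
    [[0, 0, -0.04], 3.1],
    [[0.0397, -0.0375, 0], 0],
    [[0.0397, -0.0375, 0], 0],
    [[0.0397, -0.0375, 0], 0],
    [[0.0397, -0.0375, 0], 0],
    [[0.0397, -0.0375, 0], 0],
    [[0.0397, -0.0375, 0], 0],
    [[0.0397, -0.0375, 0], 0],
    [[0.0397, -0.0375, 0], 0],
    [[0.0397, -0.0375, 0], 0],
    [[0.0397, -0.0375, 0], 0],
    [[0.0397, -0.0375, 0], 0],
    [[0.0397, -0.0375, 0], 0],
    [[0.0397, -0.0375, 0], 0],
    [[0.0397, -0.0375, 0], 0],
    [[0.0397, -0.0375, 0], 0],
    [[0.0397, -0.0375, 0], 0],
    [[0, 0, 0], 0],
    [[0, 0, 0], 0],
  ],
  jaw=-1,
  newtons=40,
)

```text
time_s: 2.6
ee_pos: [667.7, 186.2, 311.1]
tool_rot: [0.991, 0.13, -0.003, -0.012]
wrist_force: [-1.2, -0.8, -0.4]
finger_gap: -0.3
grasp_force: 0.0
```

```bash
cat >> h.py <<'E'
CAR=(686.5,221.5,.203)
COR=(652.7,-142.7,.152)
def where(s):
    t=R.from_quat(s["tool_rot"]).as_matrix();p=np.array(s["ee_pos"])
    d=p[:2]-CAR[:2];c,n=np.cos(CAR[2]),np.sin(CAR[2])
    e=p[:2]-COR[:2];c2,n2=np.cos(COR[2]),np.sin(COR[2])
    print("t %.2f p"%s["time_s"],p.round(1),"yaw %.2f tilt %.2f"%(np.degrees(np.arctan2(t[1,0],t[0,0])),np.degrees(np.arccos(-t[2,2]))),
     "carton ab %.1f %.1f"%(d@[c,n],d@[-n,c]),"corner ab %.1f %.1f"%(e@[c2,n2],e@[-n2,c2]),"F",s["wrist_force"].round(1),"gap %.1f gf %.1f"%(s["finger_gap"],s["grasp_force"]))
E
python3 -c "
from h import *;from cell import bot
where(bot.read_state())"
```

```text
t 2.60 p [667.7 186.2 311.1] yaw 14.99 tilt 1.45 carton ab -25.5 -30.8 corner ab 64.7 322.8 F [-1.2 -0.8 -0.4] gap -0.3 gf 0.0
```

step_arm(
  plan=[
    [[0, 0, 0], 0],
    [[0, 0, 0], 0],
  ],
)

```text
time_s: 2.85
ee_pos: [667.6, 185.6, 312.9]
tool_rot: [0.991, 0.13, -0.001, -0.013]
wrist_force: [0.3, -0.0, -0.8]
finger_gap: -0.0
grasp_force: 0.0
```

```bash
python3 -c "
from h import *;from cell import bot
s=bot.read_state();where(s);print(s['joint_positions'],s['joint_vel'].round(3))"
```

```text
t 2.85 p [667.6 185.6 312.9] yaw 14.95 tilt 1.46 carton ab -25.8 -31.3 corner ab 64.4 322.3 F [ 0.3 -0.  -0.8] gap -0.0 gf 0.0
[0.25990444 0.55838031 0.69279561 1.70454471 0.02548879 3.14057816] [ 0.002  0.003  0.005 -0.001 -0.     0.001]
```

step_arm(
  plan=[
    [[0, 0, 0], -10.4],
    [[0, 0, 0], -10.4],
    [[0, 0, 0], -10.4],
    [[0, 0, 0], -10.4],
    [[0, 0, 0], -10.4],
    [[0, 0, 0], -10.4],
    [[0, 0, 0], -10.4],
    [[0, 0, 0], -10.4],
    [[0, 0, 0], -10.4],
    [[0, 0, 0], -10.4],
    [[0, 0, 0], -10.4],
    [[0, 0, 0], -10.4],
    [[0, 0, 0], -10.4],
    [[0, 0, 0], -10.4],
    [[0, 0, 0], -10.4],
    [[0, 0, 0], -10.4],
    [[0, 0, 0], -10.4],
    [[0, 0, 0], 0],
    [[0, 0, 0], 0],
  ],
)

```text
time_s: 5.22
ee_pos: [667.9, 186.1, 312.3]
tool_rot: [-0.101, 0.995, 0.013, -0.002]
wrist_force: [0.1, 0.2, 0.3]
finger_gap: -0.0
grasp_force: 0.0
```

```bash
python3 -c "
from h import *;from cell import bot
s=bot.read_state();where(s);print(s['joint_positions'],R.from_quat(s['tool_rot']).as_matrix().round(3))"
```

```text
t 5.22 p [667.9 186.1 312.3] yaw -168.45 tilt 1.46 carton ab -25.3 -30.9 corner ab 64.8 322.7 F [0.1 0.2 0.3] gap -0.0 gf 0.0
[0.26045016 0.55973251 0.69367353 1.70458067 0.02548959 0.05890375] [[-0.98  -0.2   -0.006]
 [-0.2    0.979  0.025]
 [ 0.001  0.025 -1.   ]]
```

step_arm(
  plan=[
    [[0, 0.028, 0], 0],
    [[0, 0, 0.033], 0],
    [[0, 0, 0.033], 0],
    [[0, 0, 0.033], 0],
    [[0, 0, 0.033], 0],
    [[0, 0.01, 0], 0],
    [[0, 0.01, 0], 0],
    [[0, 0.01, 0], 0],
    [[0, 0.01, 0], 0],
    [[0, 0.01, 0], 0],
    [[0, 0.01, 0], 0],
    [[0, 0.01, 0], 0],
    [[0, 0.01, 0], 0],
    [[0, 0.01, 0], 0],
    [[0, 0.008, 0], 0],
    [[0, 0, 0], 0],
  ],
)

```text
time_s: 7.22
ee_pos: [641.2, 313.6, 182.7]
tool_rot: [-0.103, 0.995, 0.013, -0.002]
wrist_force: [-0.4, 0.5, 0.4]
finger_gap: -0.3
grasp_force: 0.0
```

```bash
cat >> h.py <<'E'
def flaps(bot,q0,fit="both",show=None):
    Q=[]
    for n in("top","scene"):
        c=bot.camera(n);P=cloud(c).reshape(-1,3)[c["depth"].ravel()>0]
        if show and n in show:crop(c["pixels"],*show[n])
        M,t=carton_T(*CAR);p=(P-t)@M
        Q.append(P[(abs(p[:,0])<78)&(abs(p[:,1])>75)&(abs(p[:,1])<175)&(p[:,2]>20)&(p[:,2]<135)])
    Q=np.vstack(Q)
    M,t=carton_T(*CAR);py=((Q-t)@M)[:,1]
    out=[]
    for s in(1,-1):
        S=Q[py*s>0];A=np.arange(.5,2.6,.02)
        cost=[np.minimum(carton_res([*CAR,a,a,-21,9.7,0],S),6).sum() for a in A];out.append(A[int(np.argmin(cost))])
    print("flaps L %.2f R %.2f"%tuple(out))
E
python3 -c "
from h import *;from cell import bot
where(bot.read_state());flaps(bot,0,show={'scene':(210,400,190,330,4,'pics/s1.png')})"
```

```text
t 7.22 p [641.2 313.6 182.7] yaw -168.16 tilt 1.47 carton ab -25.8 99.4 corner ab 57.7 452.8 F [-0.4  0.5  0.4] gap -0.3 gf 0.0
flaps L 2.10 R 0.80
```

View pics/s1.png

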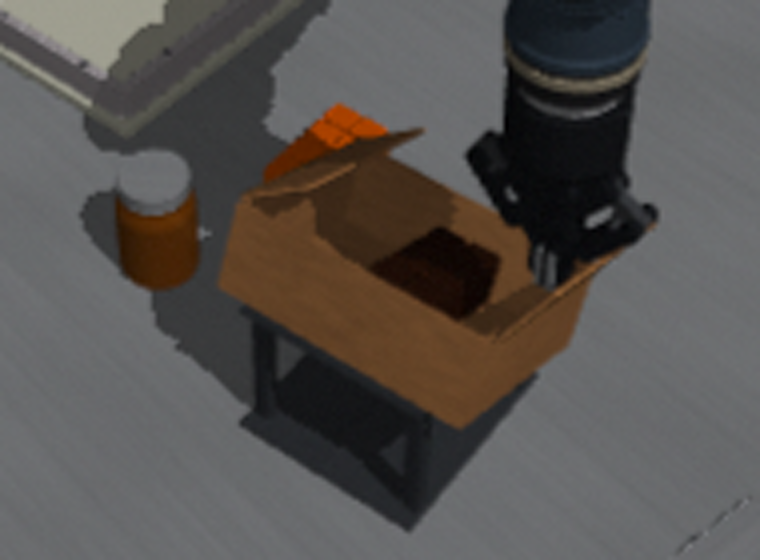

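step_arm(
  plan=[
    [[0, 0.006, 0], 0],
    [[0, 0.005, 0], 0],
    [[0, 0, 0], 0],
    [[0, -0.04, 0], 0],
    [[0, -0.04, 0], 0],
    [[0, -0.03, 0], 0],
    [[0, -0.02, 0], 0],
    [[0, -0.01, -0.002], 0],
    [[0, -0.01, -0.002], 0],
    [[0, -0.01, 0], 0],
    [[0, -0.01, 0], 0],
    [[0, -0.01, 0], 0],
    [[0, -0.01, 0], 0],
    [[0, -0.01, 0], 0],
    [[0, -0.01, 0], 0],
    [[0, -0.005, 0], 0],
    [[0, 0, 0], 0],
  ],
)

```text
time_s: 9.45
ee_pos: [683.0, 113.3, 181.5]
tool_rot: [-0.103, 0.995, 0.013, -0.003]
wrist_force: [0.1, -0.4, 0.3]
finger_gap: 0.2
grasp_force: 0.2
```

```bash
python3 -c "
from h import *;from cell import bot
where(bot.read_state());flaps(bot,0)"
```

```text
t 9.45 p [683.  113.3 181.5] yaw -168.20 tilt 1.48 carton ab -25.2 -105.3 corner ab 68.7 248.4 F [ 0.1 -0.4  0.3] gap 0.2 gf 0.2
flaps L 2.34 R 2.16
```

step_arm(
  plan=[
    [[0, -0.004, 0], 0],
    [[0, -0.004, 0], 0],
    [[0, 0, 0], 0],
    [[0, 0.04, 0], 0],
    [[0, 0.04, 0], 0],
    [[0, 0.03, -0.02], 0],
    [[0, 0.008, -0.04], 0],
    [[0, 0, -0.04], 0],
    [[0, 0, -0.02], 0],
    [[0, 0, 0], 0],
    [[0, 0, 0], 0],
  ],
)

```text
time_s: 10.92
ee_pos: [661.4, 217.7, 303.4]
tool_rot: [-0.103, 0.995, 0.012, -0.003]
wrist_force: [0.5, 0.6, -0.3]
finger_gap: -0.5
grasp_force: 0.0
```

```bash
python3 - <<'E'
from h import *;from cell import bot
np.set_printoptions(precision=3,suppress=True)
s=bot.read_state();where(s);flaps(bot,0)
for n in("top","scene"):
    c=bot.camera(n);P=cloud(c).reshape(-1,3);ok=c["depth"].ravel()>0
    M,t=carton_T(*CAR);p=(P-t)@M
    px=c["pixels"].reshape(-1,3).astype(int)
    m=ok&(abs(p[:,0])<72)&(abs(p[:,1])<60)&(p[:,2]>9)&(p[:,2]<56)
    S=P[m];print(n,len(S))
    if len(S)<100:continue
    f=lambda q:carton_res([*CAR,2.3,2.3,*q],S)
    r=least_squares(f,[-21,9.7,0],loss='soft_l1',f_scale=2,x_scale=[5,5,.05]);print(r.x,np.median(f(r.x)))
    T=p[m];T=T[T[:,2]>38];print("top z",np.median(T[:,2]),cv2.minAreaRect(T[:,:2].astype('f4')))
E
```

```text
t 10.93 p [661.4 217.7 303.4] yaw -168.21 tilt 1.45 carton ab -25.4 1.3 corner ab 63.1 354.9 F [ 0.5  0.6 -0.3] gap -0.5 gf 0.0
flaps L 2.42 R 2.44
top 626
[-18.477  10.595  -0.004] 1.4843604229698961
top z 44.03010655023419 ((-24.434383392333984, 9.732202529907227), (54.3714485168457, 91.2930908203125), 89.88030242919922)
scene 452
[-23.011   8.739  -0.005] 1.2324495777455464
top z 42.28851301859829 ((-20.60028839111328, -8.791667938232422), (102.68000793457031, 92.73555755615234), 0.402537077665329)
```

step_arm(
  plan=[
    [[0.003, 0.0035, 0], 0],
    [[0, 0, 0], 0],
    [[0, 0, 0], 0],
    [[0, 0, 0.04], 0],
    [[0, 0, 0.04], 0],
    [[0, 0, 0.04], 0],
    [[0, 0, 0.03], 0],
    [[0, 0, 0.02], 0],
    [[0, 0, 0.015], 0],
    [[0, 0, 0.01], 0],
    [[0, 0, 0.004], 0],
    [[0, 0, 0], 0],
    [[0, 0, 0], 0],
  ],
  jaw=1,
)

```text
time_s: 12.75
ee_pos: [656.8, 225.7, 106.6]
tool_rot: [-0.103, 0.995, 0.013, -0.002]
wrist_force: [-0.1, -0.2, 0.0]
finger_gap: 85.7
grasp_force: 0.0
```

```bash
python3 -c "
from h import *;from cell import bot
where(bot.read_state());c=bot.camera('wrist');d=c['pixels'];cv2.imwrite('pics/w1.png',np.clip(d*1.8,0,255).astype('u1'))"
```

```text
t 12.75 p [656.8 225.7 106.6] yaw -168.20 tilt 1.47 carton ab -28.3 10.1 corner ab 59.8 363.5 F [-0.1 -0.2  0. ] gap 85.7 gf 0.0
```

View pics/w1.png

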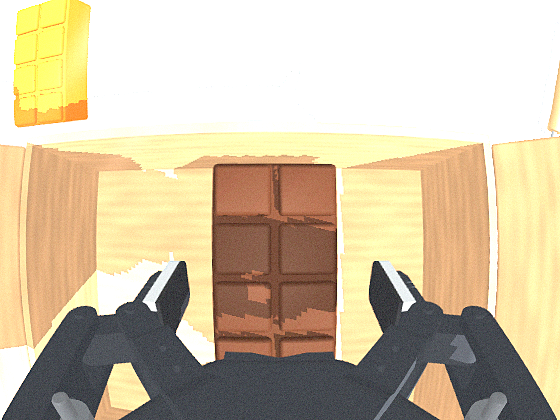

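step_arm(
  plan=[
    [[0, 0, 0.005], 0],
    [[0, 0, 0], 0],
  ],
)

```text
time_s: 13.05
ee_pos: [656.2, 225.6, 100.5]
tool_rot: [-0.103, 0.995, 0.013, -0.002]
wrist_force: [0.4, -0.2, 0.1]
finger_gap: 85.2
grasp_force: 0.0
```

step_arm(
  plan=[
    [[0, 0, 0], 0],
    [[0, 0, 0], 0],
    [[0, 0, 0], 0],
    [[0, 0, 0], 0],
    [[0, 0, 0], 0],
  ],
  jaw=-1,
  newtons=40,
)

```text
time_s: 13.68
ee_pos: [656.5, 225.6, 101.3]
tool_rot: [-0.103, 0.995, 0.013, -0.002]
wrist_force: [-2.2, -1.8, 5.4]
finger_gap: 54.5
grasp_force: 44.0
```

step_arm(
  plan=[
    [[0, 0, -0.01], 0],
    [[0, 0, -0.02], 0],
    [[0, 0, -0.03], 0],
    [[0, 0, -0.04], 0],
    [[0, 0, -0.04], 0],
    [[0, 0, -0.03], 0],
    [[0, 0, -0.02], 0],
    [[0, 0, 0], 0],
  ],
)

```text
time_s: 14.68
ee_pos: [658.3, 221.3, 292.2]
tool_rot: [-0.103, 0.995, 0.013, -0.001]
wrist_force: [0.1, -0.7, -3.7]
finger_gap: 54.6
grasp_force: 43.3
```

```bash
python3 -c "
from h import *;from cell import bot
s=bot.read_state();where(s);print(s['moment'],s['joint_positions'].round(3));flaps(bot,0,show={'scene':(210,400,150,290,4,'pics/s2.png')})"
```

```text
t 14.68 p [658.3 221.3 292.2] yaw -168.20 tilt 1.49 carton ab -27.7 5.4 corner ab 60.6 358.9 F [ 0.1 -0.7 -3.7] gap 54.6 gf 43.3
[-0.02702985 -0.02328975  0.03222709] [0.313 0.551 0.627 1.643 0.026 0.107]
flaps L 2.42 R 2.44
```

View pics/s2.png

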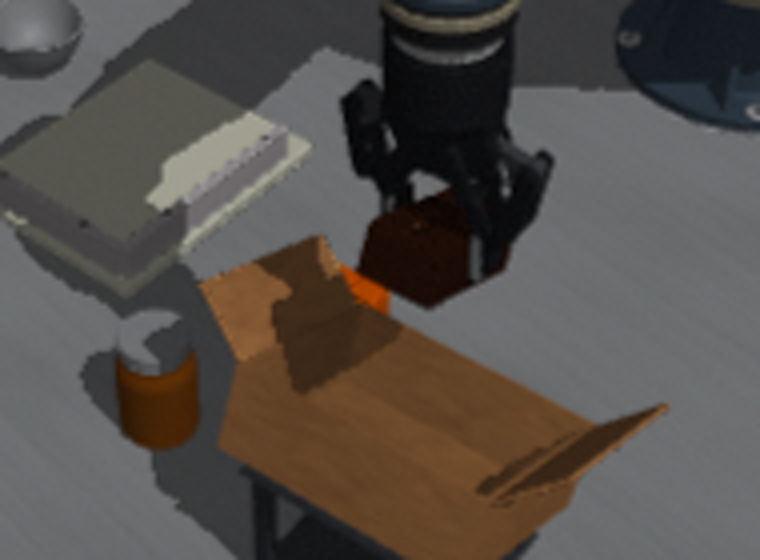

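step_arm(
  plan=[
    [[0, 0, 0], 3.1],
    [[0.005, -0.016, 0], 0],
    [[0.011, -0.032, 0], 0],
    [[0.011, -0.032, 0], 0],
    [[0.011, -0.032, 0], 0],
    [[0.011, -0.032, 0], 0],
    [[0.011, -0.032, 0], 0],
    [[0.011, -0.032, 0], 0],
    [[0.011, -0.032, 0], 0],
    [[0.011, -0.032, 0], 0],
    [[0.011, -0.032, 0], 0],
    [[0.011, -0.032, 0], 0],
    [[0.011, -0.032, 0], 0],
    [[0.011, -0.032, 0], 0],
    [[0.011, -0.032, 0], 0],
    [[0.003, -0.012, 0], 0],
    [[0, 0, 0], 0],
    [[0, 0, 0], 0],
  ],
)

```text
time_s: 17.02
ee_pos: [575.5, -239.8, 279.9]
tool_rot: [-0.076, 0.997, 0.013, -0.003]
wrist_force: [-0.5, -0.3, -2.7]
finger_gap: 54.5
grasp_force: 43.2
```

```bash
python3 - <<'E'
from h import *;from cell import bot
s=bot.read_state();where(s)
c=bot.camera("scene");P=cloud(c).reshape(-1,3)[c["depth"].ravel()>0]
q=(P-np.array(s["ee_pos"]))@Rz(COR[2])
# far end face & top of block: points around
S=q[(abs(q[:,0])<75)&(abs(q[:,1])<26)&(abs(q[:,2]-10)<55)]
def f(v):
    pitch,x,z=v
    B=R.from_euler('y',-pitch).as_matrix();return np.abs(sdf((S-[x,0,z])@B,[0,0,0],[100,55,40]))
r=least_squares(f,[.38,0,11],loss='soft_l1',f_scale=2,x_scale=[.1,5,5]);print(len(S),r.x,np.median(f(r.x)))
crop(c["pixels"],190,330,110,230,5,"pics/s3.png")
E
```

```text
t 17.02 p [ 575.5 -239.8  279.9] yaw -171.26 tilt 1.50 carton ab -201.8 -429.5 corner ab -91.0 -84.3 F [-0.5 -0.3 -2.7] gap 54.5 gf 43.2
290 [0.38624492 0.76845001 9.74110843] 1.2945034421986072
```

step_arm(
  plan=[
    [[0, 0, 0.03], 0],
    [[0, -0.002, 0.045], 0],
    [[0, -0.002, 0.045], 0],
    [[0, -0.002, 0.045], 0],
    [[0, 0, 0.03], 0],
    [[0, 0, 0.025], 0],
    [[0, 0, 0.01], 0],
    [[0, 0, 0], 0],
    [[0, 0, 0], 0],
  ],
  newtons=30,
)

```text
time_s: 18.2
ee_pos: [575.7, -240.9, 51.2]
tool_rot: [-0.076, 0.997, 0.012, -0.002]
wrist_force: [-0.3, -0.7, -2.3]
finger_gap: 54.7
grasp_force: 43.2
```

step_arm(
  plan=[
    [[0, 0, 0.004], 0],
    [[0, 0, 0.003], 0],
    [[0, 0, 0.002], 0],
    [[0, 0, 0.002], 0],
    [[0, 0, 0.002], 0],
    [[0, 0, 0.002], 0],
  ],
  newtons=20,
)

```text
time_s: 18.95
ee_pos: [577.9, -240.8, 37.5]
tool_rot: [-0.076, 0.997, 0.012, 0.001]
wrist_force: [6.7, 5.3, 15.6]
finger_gap: 54.4
grasp_force: 40.5
```

step_arm(
  plan=[
    [[0, 0, 0], 0],
    [[0, 0, 0.002], 0],
    [[0, 0, 0.002], 0],
    [[0, 0, 0.002], 0],
  ],
  jaw=-1,
  newtons=20,
)

```text
time_s: 19.45
ee_pos: [580.7, -240.5, 33.2]
tool_rot: [-0.077, 0.997, 0.011, 0.004]
wrist_force: [9.9, 7.1, 18.7]
finger_gap: 54.2
grasp_force: 41.1
```

```bash
cat >> h.py <<'E'
def pitch(bot,s):
    c=bot.camera("scene");P=cloud(c).reshape(-1,3)[c["depth"].ravel()>0]
    q=(P-np.array(s["ee_pos"]))@Rz(COR[2]);S=q[(abs(q[:,0])<75)&(abs(q[:,1])<26)&(abs(q[:,2]-10)<55)&(P[:,2]>24)]
    def f(v):
        B=R.from_euler('y',-v[0]).as_matrix();return np.abs(sdf((S-[v[1],0,v[2]])@B,[0,0,0],[100,55,40]))
    r=least_squares(f,[.2,0,11],loss='soft_l1',f_scale=2,x_scale=[.1,5,5]);print(len(S),r.x,"centre z",r.x[2]+s["ee_pos"][2],np.median(f(r.x)))
    return c
E
python3 - <<'E'
from h import *;from cell import bot
s=bot.read_state();where(s);pitch(bot,s)
E
```

```text
t 19.45 p [ 580.7 -240.5   33.2] yaw -171.22 tilt 1.38 carton ab -196.8 -431.2 corner ab -86.0 -85.8 F [ 9.9  7.1 18.7] gap 54.2 gf 41.1
224 [ 0.24140425 -0.96607089 10.23976913] centre z 43.39845644207537 1.6348446576411053
```

step_arm(
  plan=[
    [[-0.002, 0, 0.002], 0],
    [[-0.002, 0, 0.002], 0],
    [[-0.002, 0, 0.002], 0],
    [[-0.001, 0, 0.001], 0],
    [[0, 0, 0], 0],
  ],
)

```text
time_s: 20.12
ee_pos: [585.6, -239.5, 24.7]
tool_rot: [-0.076, 0.997, 0.011, 0.001]
wrist_force: [6.9, 4.1, 11.2]
finger_gap: 54.4
grasp_force: 41.1
```

```bash
python3 - <<'E'
from h import *;from cell import bot
s=bot.read_state();where(s);pitch(bot,s)
E
```

```text
t 20.12 p [ 585.6 -239.5   24.7] yaw -171.24 tilt 1.32 carton ab -191.7 -431.2 corner ab -80.9 -85.5 F [ 6.9  4.1 11.2] gap 54.4 gf 41.1
232 [ 0.0779011  -1.83931236 11.51471872] centre z 36.24562173169265 1.5102032819335722
```

step_arm(
  plan=[
    [[-0.001, 0, 0.0015], 0],
    [[0, 0, 0.0015], 0],
    [[0, 0, 0.001], 0],
    [[0, 0, 0], 0],
  ],
)

```text
time_s: 20.68
ee_pos: [587.3, -239.2, 21.4]
tool_rot: [-0.076, 0.997, 0.011, 0.002]
wrist_force: [8.5, 5.8, 14.0]
finger_gap: 54.4
grasp_force: 41.8
```

```bash
python3 - <<'E'
from h import *;from cell import bot
s=bot.read_state();where(s);c=pitch(bot,s);crop(c["pixels"],190,300,140,230,6,"pics/s4.png")
E
```

```text
t 20.68 p [ 587.3 -239.2   21.4] yaw -171.23 tilt 1.33 carton ab -190.0 -431.2 corner ab -79.2 -85.5 F [ 8.5  5.8 14. ] gap 54.4 gf 41.8
229 [ 1.11900166e-02 -2.21135443e+00  1.17847491e+01] centre z 33.177966132873905 1.5572488299518419
```

View pics/s4.png

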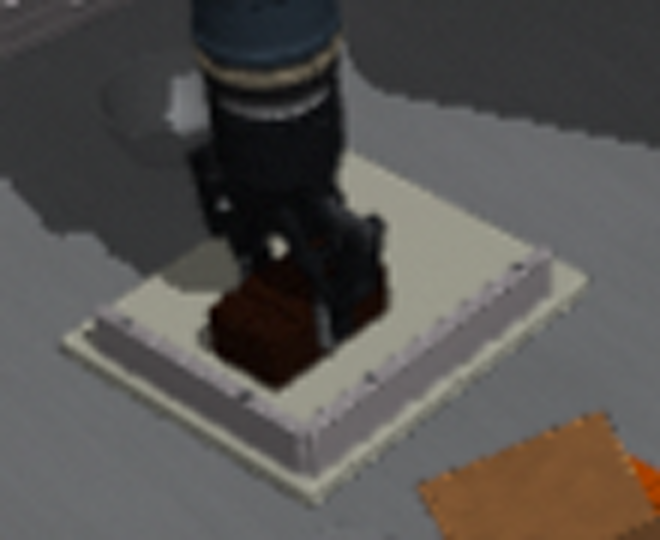

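step_arm(
  plan=[
    [[0, 0, -0.002], 0],
    [[-0.005, 0, -0.001], 0],
    [[-0.006, 0, 0], 0],
    [[-0.006, 0, 0], 0],
    [[-0.006, 0, 0], 0],
    [[-0.004, 0, 0], 0],
    [[-0.002, 0, 0], 0],
    [[-0.002, 0, 0], 0],
    [[0, 0, 0], 0],
  ],
)

```text
time_s: 21.85
ee_pos: [611.4, -234.7, 21.5]
tool_rot: [-0.075, 0.997, 0.012, -0.004]
wrist_force: [-8.6, -0.8, 10.9]
finger_gap: 54.2
grasp_force: 41.5
```

```bash
python3 - <<'E'
from h import *;from cell import bot
s=bot.read_state();where(s);c=pitch(bot,s)
E
```

```text
t 21.85 p [ 611.4 -234.7   21.5] yaw -171.37 tilt 1.48 carton ab -165.6 -431.7 corner ab -54.8 -84.7 F [-8.6 -0.8 10.9] gap 54.2 gf 41.5
273 [-0.07158928 14.43848251 11.4392916 ] centre z 32.905390789356744 1.9995216670860927
```

step_arm(
  plan=[
    [[-0.002, 0, 0], 0],
    [[-0.002, 0, 0], 0],
    [[-0.002, 0, 0], 0],
    [[0, 0, 0], 0],
  ],
)

```text
time_s: 22.4
ee_pos: [617.3, -233.8, 21.5]
tool_rot: [-0.075, 0.997, 0.012, -0.004]
wrist_force: [-9.3, -0.7, 10.9]
finger_gap: 54.7
grasp_force: 41.4
```

```bash
python3 - <<'E'
from h import *;from cell import bot
s=bot.read_state();where(s)
E
```

```text
t 22.40 p [ 617.3 -233.8   21.5] yaw -171.37 tilt 1.48 carton ab -159.6 -432.0 corner ab -48.8 -84.7 F [-9.3 -0.7 10.9] gap 54.7 gf 41.4
```

step_arm(
  plan=[
    [[-0.002, 0, 0], 0],
    [[-0.002, 0, 0], 0],
    [[-0.002, 0, 0], 0],
    [[0, 0, 0], 0],
  ],
)

```text
time_s: 22.9
ee_pos: [618.1, -233.5, 21.3]
tool_rot: [-0.075, 0.997, 0.012, -0.009]
wrist_force: [-29.4, -5.6, 23.7]
finger_gap: 54.6
grasp_force: 42.9
```

```bash
python3 - <<'E'
from h import *;from cell import bot
s=bot.read_state();where(s)
E
```

```text
t 22.90 p [ 618.1 -233.5   21.3] yaw -171.40 tilt 1.69 carton ab -158.8 -431.9 corner ab -48.0 -84.5 F [-29.4  -5.6  23.7] gap 54.6 gf 42.9
```

step_arm(
  plan=[
    [[0.004, 0, -0.002], 0],
    [[0, 0, 0], 0],
  ],
)

```text
time_s: 23.15
ee_pos: [618.1, -233.4, 22.1]
tool_rot: [-0.075, 0.997, 0.013, -0.005]
wrist_force: [-10.7, -2.5, 3.8]
finger_gap: 54.3
grasp_force: 40.6
```

step_arm(
  plan=[
    [[0, 0, 0], 0],
    [[0, 0, 0], 0],
    [[0, 0, 0], 0],
    [[0, 0, 0], 0],
    [[0, 0, -0.02], 0],
    [[0, 0, -0.04], 0],
    [[0, 0, -0.03], 0],
    [[0, 0, 0], 0],
  ],
  jaw=1,
)

```text
time_s: 24.15
ee_pos: [623.3, -235.8, 115.6]
tool_rot: [-0.076, 0.997, 0.011, -0.0]
wrist_force: [0.0, -0.4, -0.2]
finger_gap: 85.7
grasp_force: 0.0
```

```bash
python3 - <<'E'
from h import *;from cell import bot
s=bot.read_state();where(s)
E
```

```text
t 24.15 p [ 623.3 -235.8  115.6] yaw -171.30 tilt 1.32 carton ab -154.1 -435.2 corner ab -43.1 -87.6 F [ 0.  -0.4 -0.2] gap 85.7 gf 0.0
```

step_arm(
  plan=[
    [[0.003, -0.02, 0], 0],
    [[0.004, -0.03, 0], 0],
    [[0, -0.007, 0], 0],
    [[0, 0, 0], 0],
    [[0, 0, 0], 0],
    [[0, 0, 0.03], 0],
    [[0, 0, 0.03], 0],
    [[0, 0, 0.02], 0],
    [[0, 0, 0.01], 0],
    [[0, 0, 0], 0],
  ],
  jaw=-1,
)

```text
time_s: 25.4
ee_pos: [622.7, -289.9, 21.1]
tool_rot: [-0.076, 0.997, 0.013, -0.003]
wrist_force: [-0.6, -0.2, -0.2]
finger_gap: -0.4
grasp_force: 0.0
```

```bash
cat >> h.py <<'E'
def block_on_board(bot):
    out=[]
    for n in("top","scene"):
        c=bot.camera(n);P=cloud(c).reshape(-1,3);px=c["pixels"].reshape(-1,3).astype(int)
        p=(P-[COR[0],COR[1],15])@Rz(COR[2])
        m=(c["depth"].ravel()>0)&(p[:,0]>-170)&(p[:,0]<-1)&(p[:,1]>-170)&(p[:,1]<-1)&(p[:,2]>34)&(p[:,2]<47)
        b=px[m];k=(b[:,2]>b[:,0]+6)
        S=p[m][k]
        if len(S)>50:print(n,len(S),"top z %.1f"%np.median(S[:,2]),[np.round(v,1) for v in cv2.minAreaRect(S[:,:2].astype('f4'))],S.min(0).round(1),S.max(0).round(1))
        out.append(c)
    return out
E
python3 - <<'E'
from h import *;from cell import bot
s=bot.read_state();where(s);block_on_board(bot)
E
```

```text
t 25.40 p [ 622.7 -289.9   21.1] yaw -171.27 tilt 1.50 carton ab -165.6 -488.0 corner ab -52.0 -140.9 F [-0.6 -0.2 -0.2] gap -0.4 gf 0.0
top 546 top z 39.3 [array([-50.5, -81.4]), array([98.5, 54.7]), np.float64(0.1)] [ -99.7 -108.9   34.1] [ -1.2 -54.1  45.8]
scene 253 top z 37.6 [array([-49.4, -80.3]), array([57.1, 97.8]), np.float64(88.6)] [ -98.9 -109.7   34. ] [ -1.1 -52.1  45.7]
```

step_arm(
  plan=[
    [[0, 0.006, 0], 0],
    [[0, 0.006, 0], 0],
    [[0, 0.006, 0], 0],
    [[0, 0.006, 0], 0],
    [[0, 0.006, 0], 0],
    [[0, 0.006, 0], 0],
    [[0, 0.006, 0], 0],
    [[0, 0.006, 0], 0],
    [[0, 0.006, 0], 0],
    [[0, 0.006, 0], 0],
    [[0, 0.004, 0], 0],
    [[0, 0.002, 0], 0],
    [[0, 0, 0], 0],
  ],
)

```text
time_s: 27.12
ee_pos: [612.9, -224.9, 23.1]
tool_rot: [-0.076, 0.997, 0.013, -0.002]
wrist_force: [0.0, -0.1, -0.1]
finger_gap: -0.2
grasp_force: 0.0
```

```bash
python3 - <<'E'
from h import *;from cell import bot
s=bot.read_state();where(s);block_on_board(bot)
E
```

```text
t 27.12 p [ 612.9 -224.9   23.1] yaw -171.29 tilt 1.49 carton ab -162.1 -422.4 corner ab -51.8 -75.2 F [ 0.  -0.1 -0.1] gap -0.2 gf 0.0
top 497 top z 39.6 [array([-50.7, -31.1]), array([98.9, 54.9]), np.float64(0.1)] [-100.1  -58.6   34.2] [-1.2 -3.6 46.7]
scene 271 top z 37.7 [array([-50.1, -32.4]), array([58.2, 98. ]), np.float64(90.0)] [-99.1 -61.5  34.1] [-1.1 -3.3 43.8]
```

step_arm(
  plan=[
    [[0, 0.002, 0], 0],
    [[0, 0.002, 0], 0],
    [[0, 0.002, 0], 0],
    [[0, 0.002, 0], 0],
    [[0, 0.001, 0], 0],
    [[0, 0, 0], 0],
  ],
)

```text
time_s: 27.98
ee_pos: [612.2, -220.0, 23.6]
tool_rot: [-0.075, 0.997, 0.009, -0.002]
wrist_force: [1.4, -17.9, -3.7]
finger_gap: -0.4
grasp_force: 8.8
```

```bash
python3 - <<'E'
from h import *;from cell import bot
s=bot.read_state();where(s)
E
```

```text
t 27.98 p [ 612.2 -220.    23.6] yaw -171.44 tilt 1.08 carton ab -161.8 -417.5 corner ab -51.8 -70.3 F [  1.4 -17.9  -3.7] gap -0.4 gf 8.8
```

step_arm(
  plan=[
    [[0, -0.009, 0], 0],
    [[0, -0.015, 0], 0],
    [[0, 0, -0.03], 0],
    [[0, 0, -0.04], 0],
    [[0.02, 0.01, -0.02], 0],
    [[0.04, 0.03, 0], 0],
    [[0.018, 0.019, 0], 0],
    [[0, 0, 0], 0],
    [[0, 0, 0.04], 0],
    [[0, 0, 0.03], 0],
    [[0, 0, 0.02], 0],
    [[0, 0, 0], 0],
    [[0, 0, 0], 0],
  ],
)

```text
time_s: 29.6
ee_pos: [530.1, -194.1, 25.0]
tool_rot: [-0.076, 0.997, 0.012, -0.002]
wrist_force: [-0.2, -0.0, 1.0]
finger_gap: 0.2
grasp_force: 0.0
```

```bash
python3 - <<'E'
from h import *;from cell import bot
s=bot.read_state();where(s);block_on_board(bot)
E
```

```text
t 29.60 p [ 530.1 -194.1   25. ] yaw -171.31 tilt 1.44 carton ab -237.0 -375.5 corner ab -129.0 -32.2 F [-0.2 -0.   1. ] gap 0.2 gf 0.0
top 558 top z 39.3 [array([-50.6, -27.7]), array([53.1, 98.4]), np.float64(89.5)] [-99.7 -54.6  34. ] [-1.3 -1.3 46.3]
scene 258 top z 37.7 [array([-66.6, -28.2]), array([ 53.9, 130.7]), np.float64(89.6)] [-131.9  -55.7   34.1] [-1.2 -1.5 42.5]
```

Now push the end towards the end fence.

step_arm(
  plan=[
    [[-0.006, 0, 0], 0],
    [[-0.006, 0, 0], 0],
    [[-0.002, 0, 0], 0],
    [[-0.002, 0, 0], 0],
    [[-0.002, 0, 0], 0],
    [[-0.002, 0, 0], 0],
    [[0, 0, 0], 0],
  ],
)

```text
time_s: 30.58
ee_pos: [547.9, -190.6, 24.3]
tool_rot: [-0.076, 0.997, 0.013, -0.003]
wrist_force: [-4.8, -1.6, 2.4]
finger_gap: -0.2
grasp_force: 2.5
```

```bash
python3 - <<'E'
from h import *;from cell import bot
s=bot.read_state();where(s)
E
```

```text
t 30.57 p [ 547.9 -190.6   24.3] yaw -171.32 tilt 1.49 carton ab -218.8 -375.7 corner ab -110.8 -31.5 F [-4.8 -1.6  2.4] gap -0.2 gf 2.5
```

step_arm(
  plan=[
    [[-0.002, 0, 0], 0],
    [[-0.002, 0, 0], 0],
    [[-0.001, 0, 0], 0],
    [[0, 0, 0], 0],
  ],
)

```text
time_s: 31.08
ee_pos: [547.9, -190.5, 24.3]
tool_rot: [-0.075, 0.997, 0.012, -0.008]
wrist_force: [-24.5, -6.6, 18.0]
finger_gap: 0.1
grasp_force: 13.0
```

```bash
python3 - <<'E'
from h import *;from cell import bot
s=bot.read_state();where(s)
E
```

```text
t 31.07 p [ 547.9 -190.5   24.3] yaw -171.42 tilt 1.63 carton ab -218.8 -375.6 corner ab -110.8 -31.4 F [-24.5  -6.6  18. ] gap 0.1 gf 13.0
```

step_arm(
  plan=[
    [[0.005, 0, 0], 0],
    [[0.015, 0, 0], 0],
    [[0, 0, -0.03], 0],
    [[0, 0, -0.04], 0],
    [[0, -0.03, -0.02], 0],
    [[-0.04, -0.035, 0], 0],
    [[-0.038, 0, 0], 0],
    [[0, 0, 0], 0],
    [[0, 0, 0.04], 0],
    [[0, 0, 0.03], 0],
    [[0, 0, 0.02], 0],
    [[0, 0.01, 0], 0],
    [[0, 0.008, 0], 0],
    [[0, 0.004, 0], 0],
    [[0, 0.002, 0], 0],
    [[0, 0.002, 0], 0],
    [[0, 0, 0], 0],
  ],
)

```text
time_s: 33.2
ee_pos: [617.2, -219.6, 23.4]
tool_rot: [-0.076, 0.997, 0.012, -0.002]
wrist_force: [0.5, 0.6, 0.3]
finger_gap: -0.2
grasp_force: 0.1
```

```bash
python3 - <<'E'
from h import *;from cell import bot
s=bot.read_state();where(s)
E
```

```text
t 33.20 p [ 617.2 -219.6   23.4] yaw -171.30 tilt 1.45 carton ab -156.8 -418.0 corner ab -46.8 -70.6 F [0.5 0.6 0.3] gap -0.2 gf 0.1
```

step_arm(
  plan=[
    [[0, 0.002, 0], 0],
    [[0, 0.002, 0], 0],
    [[0, 0.001, 0], 0],
    [[0, 0, 0], 0],
  ],
)

```text
time_s: 33.7
ee_pos: [617.1, -219.3, 23.7]
tool_rot: [-0.074, 0.997, 0.009, -0.002]
wrist_force: [1.2, -19.7, -2.5]
finger_gap: -0.1
grasp_force: 9.8
```

step_arm(
  plan=[
    [[0, -0.006, 0], 0],
    [[0, -0.02, 0], 0],
    [[0, -0.02, -0.01], 0],
    [[0, -0.01, -0.04], 0],
    [[0.02, 0, -0.05], 0],
    [[0.05, 0, -0.05], 0],
    [[0.05, 0, -0.03], 0],
    [[0.05, 0, 0], 0],
    [[0.03, 0, 0], 0],
    [[0, 0, 0], 0],
  ],
)

```text
time_s: 34.95
ee_pos: [432.3, -304.4, 197.3]
tool_rot: [-0.075, 0.997, 0.012, -0.002]
wrist_force: [0.4, -0.3, 0.4]
finger_gap: 0.0
grasp_force: 0.0
```

```bash
python3 - <<'E'
from h import *;from cell import bot
s=bot.read_state();where(s);t,c=block_on_board(bot);flaps(bot,0)
a=cv2.resize(t["pixels"][150:300,150:460],None,fx=2.5,fy=2.5,interpolation=2)
cv2.imwrite("pics/f_top.png",np.clip(a*1.5,0,255).astype('u1'))
E
```

```text
t 34.95 p [ 432.3 -304.4  197.3] yaw -171.43 tilt 1.46 carton ab -355.0 -463.9 corner ab -242.4 -126.5 F [ 0.4 -0.3  0.4] gap 0.0 gf 0.0
top 580 top z 39.4 [array([-50.6, -27.8]), array([53.5, 98. ]), np.float64(90.0)] [-99.6 -54.5  34.1] [-1.6 -1.  46.8]
scene 258 top z 37.8 [array([-50.8, -27.7]), array([53.1, 97.4]), np.float64(89.4)] [-99.7 -54.5  34. ] [-1.9 -1.2 44.7]
flaps L 2.34 R 2.44
```

View pics/f_top.png

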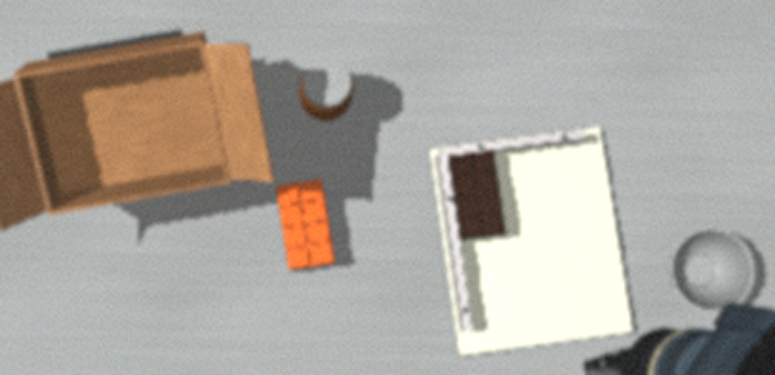

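The block sits flat in the fence corner at crop (480,195), measured at (-50.6, -27.8) from the corner. Both flaps are wide open, the carton is empty, and the jar, bowl and orange block have not moved.

```bash
python3 -c "
from cell import bot
print(bot.job_done())"
```

```text
the job is handed in; nothing more can be done
None
```

The job is handed in after about 35 s: both flaps stand wide open (about 2.3–2.4 rad), and the chocolate block was then lifted out, laid flat and pushed flush into the fence corner (measured within about 1 mm of home); the jar and bowl are unmoved, and the arm never went near the spatula, though I did not re-check it by camera.

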